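# Close up the kitchen chest with the fingertips

## Robot

A 6-joint arm with a two-finger parallel gripper is mounted at the origin on the work surface. World frame = base frame: x ahead of the robot, y to its left, z up, the work surface at z = 0. Lengths are in m, angles in rad, forces in N, time in s.
With the tool pointing down it reaches from about 0.4 to 0.825 m from the base axis. Payload 7 kg.
Tool frame: the origin (TCP) lies at the very end of the fingers, on their centre line; the grasp point (between the pads) lies 19 mm behind it (arm.grasp_offset is the distance from the TCP to the grasp point, in m); z points along the fingers, y is the line along which they close (so a half turn about z gives the same grasp; the last joint's range is limited). The gripper opens to 88 mm and grips with 3 to 60 N. Pads are 19 mm wide; open, the fingers measure 130 mm over their backs; the gripper's body (78 mm by 193 mm) begins 47 mm behind the grasp point.
Start: joints at [1.557, 0.359, 0.012, 0, -1.224, -0.288], TCP at [0.201, 0.644, 0.198] pointing down, gripper open.
Joint ranges: [-3.07, 3.07], [-1.43, 2.12], [-1.02, 1.25], [-3.03, 1.67], [-3.05, -0], [-3.03, 3.03]. Speed limits (rad/s): [2.39, 2.39, 3.01, 3.14, 3.14, 3.14].

## Interface

Orientations are given as [roll, pitch, yaw] about the fixed x, y, z axes, in that order (R = Rz(yaw) Ry(pitch) Rx(roll)).
In Python, from station import get_state, cams, arm, nets gives the robot as it stands.
- The arm moves only by the shell command python3 -m creep 'ROWS' [FORCE]. ROWS is a JSON object of lists of equal length, an entry for each row: "translation": the shift along the world's x, y, z in mm, a list of three; "spin": the turn about the world's z in rad; "gripper": the opening, from 0 (shut) to 1 (fully open). In form: {"translation": [[dx, dy, dz], ...], "spin": [spin, ...], "gripper": [gripper, ...]}. A call has 1 to 8 rows; each row shifts and turns the commanded pose from where the row before left it; what a row does not reach is not made up. A row lasts 1/10 s, in which the tool goes at most 50 mm and 8.59 degrees, less where a joint would pass 70% of its speed; a pose out of reach is approached as far as the arm can. A call is refused whole if a number of a shift passes 50 or a number of a turn 0.15, either way. A call with a gripper value outside its range is refused whole. The fingers move at their own pace and stop on an object; FORCE is the grip in N (left out, the last holds). Time passes only in rows, so rows that do not move let the fingers close. It gives the time, the measured TCP pose, the force, the opening and the grip force at its end, in the units of the state.
- get_state(): the state, without advancing time (a new reading comes with each control period).
- cams.grab_frame(name): name is "scene" or "top"; returns a dict with "img" (400x640x3 uint8, red, green, blue), "mtx" (3x3 intrinsics, pixels), "R" (3x3) and "t" (3): a world point X has camera coordinates R X + t. Camera axes: x right, y down, z forward; pixel columns grow to the right and rows downward; lengths in m; the calibration is good to about 2 mm. A picture is of the moment at which its call begins. There is no depth.
- arm.job_done(): hands the job in; it is judged then, once.
Trained networks look in the newest picture that a camera, given by its name, has taken for a name from the list of things; names that differ only in an ending like _2 or _b are one class to them, and where a whole thing is asked for, a point or a joint stands for the part that bears it (a point fixed in the world has none). Each returns a list of dicts, best first, with "confidence" (0 to 1); they miss things now and then, are a little off and sometimes report something else, mostly with a low value. They report only what shows in the picture. A call takes as long as a camera call.
- nets.search_frame(camera, label): "centre" ([x, y, z] in m, in world coordinates, good to about 4 mm: the middle of the surface that is visible of it).
- nets.pinpoint(camera, label): "centre" ([x, y, z] in m, in world coordinates, good to about 4 mm: a listed point, or the origin of a listed thing).
The state is a dict: "t": time; "q": joint angles; "qd": joint speeds; "joint_efforts": joint torques, N m; "eef_pos": TCP position; "ee_rot": TCP orientation; "force": force on the tool from outside, world axes, zero at the start; "moment": the same for the moment, N m; "width": finger opening in m; "gripper_force": force on a finger pad.
Only numpy, scipy, OpenCV 4.12 (cv2) and the standard library are available. Lean on these libraries where they do the work, as an engineer would, in place of code of your own. Each camera call takes 0.05 s, during which the arm holds its last target. There are 200 camera calls.

## Task

The little wooden chest on the cart has been left open: with the fingertips only, push its wide drawer and its narrow drawer fully home and push its sliding lid fully shut, in any order. Push gently from outside without slamming, do not grip anything or reach into the drawers, leave the things standing around where they are, and finish clear of everything.

Things in the scene. Friction and masses are not known exactly. Their poses are not given: they have to be found in the camera images.
- chest: low fixed wooden chest, 170 mm deep (x), 280 wide (y), 90 high; origin under its centre; -x is the front with the drawers, +y its left side as the robot sees it. On top, set back, a shallow well from x = -50 to +85 mm: front and back rails 8 mm thick, top 126 mm above the table, guide the sliding lid; end walls 114 mm high, outer faces at y = +-140
- wide (a joint): opening of the wide (left) drawer, m: 0 = fully home, 0.11 = stop; it slides out along the chest's -x. Friction about 2.5 N plus 8 N per m/s; stays where left
- narrow (a joint): opening of the narrow (right) drawer, m: 0 = fully home, 0.11 = stop; same direction and friction as the wide one
- lid (a joint): opening of the sliding lid, m: 0 = shut, 0.12 = stop; it slides open along the chest's +y (to the left) and then overhangs the chest's left side. Same friction as the drawers; stays where left
- wide_front (a point): centre of the outer face of the wide drawer's front panel (plain, no handle; 172 mm wide, 78 mm high from 6 to 84 mm above the table, 14 mm thick, standing 14 mm proud of the carcass when home; only a round flat dark inlay near its top); axes as the chest; moves with the drawer
- narrow_front (a point): centre of the outer face of the narrow drawer's front panel (same make, 100 mm wide); axes as the chest; moves with the drawer
- lid_end (a point): centre of the lid's left end face, 123.5 mm above the table; lid is a plain board 117 (x) by 292 mm (y), from 115.5 to 131.5 mm above the table; when shut its end stands 6 mm proud of the chest's left side; axes as the chest; moves with the lid
- bowl: stainless mixing bowl, 210 mm across, 90 mm high, origin under its centre; stands well to the left of the chest
- mug: blue enamel mug, 82 mm across, 85 mm high, handle at its +y, origin under its centre; right of the chest
- ramekin: white ceramic ramekin, 80 mm across, 45 mm high, origin under its centre; just left of the chest, often under the overhanging lid
- brush: hard silicone brush with wooden handle, 180 mm long along its x, 45 mm wide, 22 mm high, origin on the table under its middle; lies in front of the chest
- tongs: steel tongs lying flat, 220 mm long along x, 60 mm wide, 18 mm high, origin on the table under the middle; front right of the chest
- jar: glass jar with steel cap, 72 mm across, 100 mm high, origin under its centre; front left

How it is judged:
At the end, for the whole second after the job is handed in: both drawers and the lid are at rest within 4 mm of fully home, and every bystander is within 20 mm of where it stood (value of joint each of wide, narrow, lid below 0.004 m and velocity of joint wide between -0.01 and 0.01 m/s and velocity of joint narrow between -0.01 and 0.01 m/s and velocity of joint lid between -0.01 and 0.01 m/s and distance of each of bowl, mug, ramekin, brush, tongs, jar from where it was at the start of the episode below 0.02 m); the robot touches nothing.
It fails at once if a drawer or the lid is slammed (moves faster than 0.4 m/s) (velocity of joint any of wide, narrow, lid below -0.4 m/s).
It fails at once if the fingers reach inside a drawer or pinch its front (contact force between the fingers and wide_c5 above 0.5 N or contact force between the fingers and wide_c6 above 0.5 N or contact force between the fingers and narrow_c5 above 0.5 N or contact force between the fingers and narrow_c6 above 0.5 N).
It fails at once if a bystander is shoved, lifted or carried more than 20 mm (distance of any of bowl, mug, ramekin, brush, tongs, jar from where it was at the start of the episode above 0.02 m).
It also fails if it takes over 56 s, if anything falls off the work surface, if the arm or the gripper's body presses on something with over 40 N, if the wrist force passes 120 N, or if a joint passes its speed limit or range.

## Working session

There is one attempt and no reset: what is moved stays moved. The work goes in short steps, Python scripts to look and compute and a shell command to move; the robot and the scene stay as the last step left them, time stands still between calls to the robot, and variables do not carry over. Pictures are saved under pics/ and viewed, at most 10 in all, crops included, and the job is handed in when it is done.

```bash
mkdir -p pics; ls
cat > look.py <<'E'
from station import get_state, cams, arm, nets
import cv2,sys
def pic(cam,name):
    f=cams.grab_frame(cam); cv2.imwrite(f"pics/{name}.png",f["img"][:,:,::-1]); return f
def locate(cam,labels,fn="pinpoint"):
    for l in labels:
        r=getattr(nets,fn)(cam,l)
        print(cam,l,[([round(float(c),3) for c in d["centre"]],round(d["confidence"],2)) for d in r[:2]])
E
python3 - <<'E'
from look import *
for c in("scene","top"):
    f=pic(c,c+"0"); print(c,(-f["R"].T@f["t"]).round(2))
    locate(c,["chest","wide_front","narrow_front","lid_end","bowl","mug","ramekin","brush","tongs","jar"])
s=get_state();print(s)
E
```

```text
pics
scene [1.19 0.07 1.3 ]
scene chest [([0.663, 0.022, 0.006], 0.97)]
scene wide_front [([0.534, 0.103, 0.044], 0.76)]
scene narrow_front [([0.484, -0.028, 0.042], 0.63)]
scene lid_end [([0.723, 0.262, 0.119], 0.67), ([0.537, -0.182, 0.002], 0.56)]
scene bowl [([0.598, 0.471, -0.001], 0.85), ([0.724, 0.259, 0.122], 0.6)]
scene mug [([0.536, -0.182, -0.001], 0.77), ([0.367, 0.064, 0.004], 0.18)]
scene ramekin []
scene brush [([0.367, 0.062, -0.0], 0.62)]
scene tongs [([0.355, -0.123, -0.0], 0.8)]
scene jar [([0.339, 0.3, -0.002], 0.74)]
top [0.31 0.06 1.14]
top chest [([0.665, 0.026, 0.002], 0.59)]
top wide_front [([0.537, 0.103, 0.048], 0.73)]
top narrow_front [([0.488, -0.029, 0.047], 0.9)]
top lid_end [([0.729, 0.258, 0.123], 0.85), ([0.336, 0.306, -0.002], 0.59)]
top bowl [([0.602, 0.469, -0.001], 0.77), ([0.533, -0.182, -0.001], 0.35)]
top mug [([0.535, -0.182, -0.0], 0.61)]
top ramekin [([0.681, 0.243, 0.001], 0.71)]
top brush [([0.367, 0.062, 0.003], 0.98)]
top tongs [([0.726, 0.262, 0.124], 0.29)]
top jar [([0.338, 0.306, 0.001], 0.87)]
{'t': 1.1, 'q': array([ 1.55710933e+00,  3.58596970e-01,  1.19394302e-02,  1.78613113e-06,
       -1.22408918e+00, -2.88086196e-01]), 'qd': array([-0.00335875,  0.00169746,  0.00076521,  0.00053014, -0.00163732,
       -0.00182783]), 'joint_efforts': array([ 5.66949857e-04, -5.82395053e+01,  2.93302596e+01,  7.00264961e+00,
        1.22202045e-02, -2.35613862e-05]), 'eef_pos': array([0.2006404 , 0.64449471, 0.19758072]), 'ee_rot': array([-3.14154461e+00,  1.24841305e-05, -3.01772587e-01]), 'force': array([-0.11506339,  0.11549783,  0.25076402]), 'moment': array([-0.0097804 ,  0.00885158, -0.06343428]), 'gripper_force': 0.0, 'width': 0.08758579331165768}
```

View pics/top0.png

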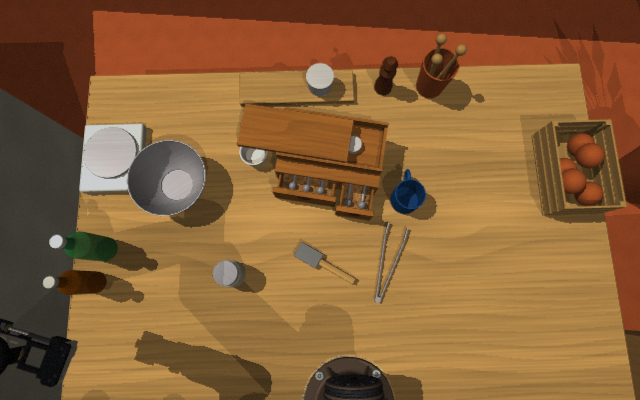

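View pics/scene0.png

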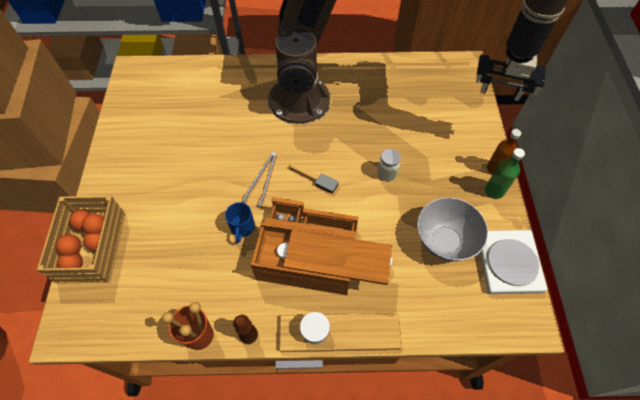

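The top view shows the chest at about (315,155), yawed about -10.6° by geometry. The lid overhangs on the left with its end at (240,125), above the ramekin at (255,152). The narrow drawer front is at (355,210) and the wide one at (305,200). The scene view agrees. Two tall bottles stand near the gripper at (100,265), so I'll first back off in -y.

Estimated openings are lid about 97 mm, wide about 42 mm and narrow about 66 mm.

```bash
python3 -m creep '{"translation": [[0,-30,0],[0,-38,0],[0,-38,0],[0,-38,0],[0,-38,0],[0,-38,0],[10,-30,0],[20,-20,0]], "spin": [0,0,0,0,0,0,0.06,0.057], "gripper": [0,0,0,0,0,0,0,0]}' 20
python3 - <<'E'
import numpy as np
from scipy.optimize import least_squares
# joint fit: chest pose + openings from both cameras' mean points
P=dict(c=(.664,.024),w=(.5355,.103),n=(.486,-.0285),l=(.726,.260))
def w(p,x,y): c,s=np.cos(p[2]),np.sin(p[2]); return np.array([p[0]+c*x-s*y,p[1]+s*x+c*y])
def f(p):
    return np.r_[w(p,0,0)-P['c'],w(p,-.099-p[3],.052)-P['w'],w(p,-.099-p[4],-.087)-P['n'],w(p,.0175,.146+p[5])-P['l']]
r=least_squares(f,[.66,.02,-.18,.04,.06,.1]);p=r.x
print(p.round(4),(r.fun*1000).round(1))
print("lid start",w(p,.0175,.146+p[5]+.05).round(3),"lid home",w(p,.0175,.146+.021).round(3))
for n,y,o in(("w",.052,p[3]),("n",-.087,p[4])): print(n,"start",w(p,-.099-o-.045,y).round(3),"home",w(p,-.109,y).round(3))
E
```

```text
t: 1.9
eef_pos: [0.2302, 0.3726, 0.1982]
ee_rot: [-3.14, 0.0, -0.181]
force: [1.6, 0.8, 0.3]
width: 0.0293
gripper_force: 0.0
[ 0.6635  0.0251 -0.1905  0.0415  0.0652  0.0965] [-0.5  1.1 -0.  -0.2 -0.1 -0.7  0.6 -0.1]
lid start [0.736 0.309] lid home [0.712 0.186]
w start [0.491 0.111] home [0.566 0.097]
n start [ 0.442 -0.021] home [ 0.54 -0.04]
```

```bash
python3 -m creep '{"translation": [[30,-4,0],[42,-6,0],[42,-6,0],[42,-6,0],[42,-6,0],[42,-6,0],[42,-6,0],[42,-6,0]], "spin": [-0.005,0,0,0,0,0,0,0], "gripper": [0,0,0,0,0,0,0,0]}'
python3 -m creep '{"translation": [[42,-4,0],[42,-4,0],[42,-4,0],[36,-4,0],[20,0,0],[0,0,0]], "spin": [0,0,0,0,0,0], "gripper": [0,0,0,0,0,0]}'
```

```text
t: 2.7
eef_pos: [0.5565, 0.3279, 0.1976]
ee_rot: [-3.141, -0.0, -0.19]
force: [0.2, 1.1, 0.8]
width: 0.0007
gripper_force: 0.0
t: 3.3
eef_pos: [0.7387, 0.3113, 0.1952]
ee_rot: [3.14, 0.001, -0.192]
force: [0.5, -0.1, -0.0]
width: 0.0004
gripper_force: 0.0
```

```bash
python3 -m creep '{"translation": [[0,0,-20],[0,0,-25],[0,0,-22],[-1,0,-10],[0,0,0],[0,0,0]], "spin": [0,0,0,0,0,0], "gripper": [0,0,0,0,0,0]}'
python3 - <<'E'
from look import *
pic("top","top1")
s=get_state();print(s["eef_pos"],s["force"])
E
```

```text
t: 3.9
eef_pos: [0.736, 0.3128, 0.1219]
ee_rot: [-3.141, -0.001, -0.189]
force: [-0.5, -0.2, 0.0]
width: 0.0006
gripper_force: 0.0
[0.73628229 0.31298607 0.1223911 ] [-0.34737692  0.12093619  0.31098825]
```

View pics/top1.png

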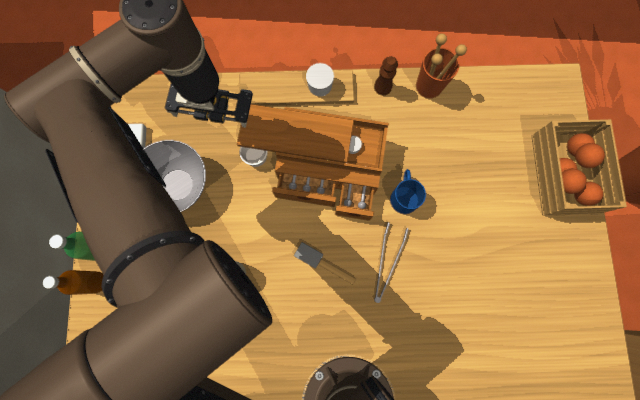

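The gripper, at (210,103), is just left of the lid end at (240,125), with the arm passing above the bowl. I'll lower slightly and push.

```bash
python3 -m creep '{"translation": [[0,-3,-5],[-2,-8,-2],[-2,-10,0],[-2,-10,0],[-2,-10,0],[-2,-10,0],[-2,-10,0],[-2,-10,0]], "spin": [0,0,0,0,0,0,0,0], "gripper": [0,0,0,0,0,0,0,0]}'
python3 -m creep '{"translation": [[-2,-10,0],[-2,-10,0],[-2,-10,0],[-2,-8,0]], "spin": [0,0,0,0], "gripper": [0,0,0,0]}'
```

```text
t: 4.75
eef_pos: [0.7215, 0.2405, 0.1137]
ee_rot: [-3.141, -0.0, -0.19]
force: [0.9, -0.3, 0.1]
width: 0.0004
gripper_force: 0.0
t: 5.15
eef_pos: [0.7135, 0.2025, 0.1136]
ee_rot: [3.142, 0.0, -0.19]
force: [-0.5, 0.1, 0.7]
width: 0.0004
gripper_force: 0.0
```

Run:
```python
from look import *
pic("scene","scene2"); f=pic("top","t2")
locate("scene",["lid_end","ramekin"]);locate("top",["lid_end","ramekin"])
im=cv2.imread("pics/scene2.png")[180:330,200:450]
cv2.imwrite("pics/scene2c.png",cv2.resize(im,None,fx=3,fy=3,interpolation=cv2.INTER_CUBIC))
```

```text
scene lid_end [([0.728, 0.263, 0.119], 0.74), ([0.534, 0.102, 0.045], 0.34)]
scene ramekin [([0.358, -0.119, -0.003], 0.33)]
top lid_end [([0.727, 0.258, 0.123], 0.89)]
top ramekin [([0.682, 0.245, 0.001], 0.61)]
```

View pics/scene2c.png

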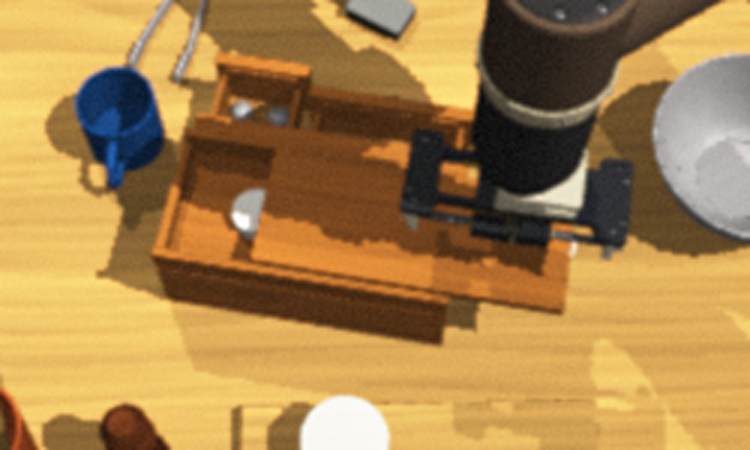

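Run:
```python
from look import *
import numpy as np
s=get_state();print(s["eef_pos"],s["force"],s["q"])
from scipy.spatial.transform import Rotation as R
Rt=R.from_euler("xyz",s["ee_rot"]).as_matrix()
out=[]
for c,(u,v) in(("scene",(330,190)),("top",(130,50))):
    f=cams.grab_frame(c); im=f["img"][:,:,::-1].copy()
    im=cv2.resize(im[v:v+130,u:u+130],None,fx=3,fy=3,interpolation=cv2.INTER_CUBIC)
    for off,col in(((0,0,0),(0,255,0)),((0,.0965,-.066),(255,255,0)),((0,-.0965,-.066),(255,0,255)),((0,0,-.066),(0,0,255))):
        X=s["eef_pos"]+Rt@np.array(off); p=f["mtx"]@(f["R"]@X+f["t"]); p=p[:2]/p[2]
        cv2.circle(im,tuple(int(a) for a in (p-[u,v])*3),4,col,-1)
    out.append(im)
cv2.imwrite("pics/dbg.png",np.hstack(out))
```

```text
[0.71377324 0.20386141 0.11353357] [ 0.16749845 -0.18375128 -0.43879039] [ 5.39545693e-01  5.20023912e-01  7.32627623e-02 -8.05669664e-06
 -1.12384822e+00  8.41745015e-01]
```

View pics/dbg.png

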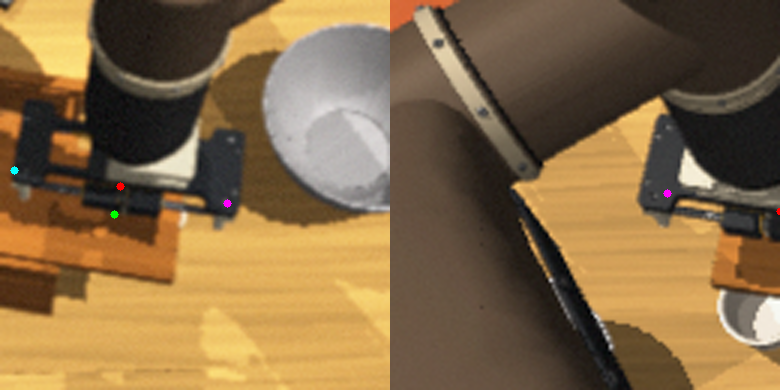

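The lid has not moved: its end is still at scene pixel (390,270). The commanded TCP is already past it with no force, so the fingers look to be above the lid and the true tip height is off. I'll probe gently downward to measure it.

```bash
for i in 1; do python3 -m creep '{"translation": [[0,0,-2],[0,0,-2],[0,0,-2],[0,0,0]], "spin": [0,0,0,0], "gripper": [0,0,0,0]}'; done
```

```text
t: 5.95
eef_pos: [0.7133, 0.2034, 0.1069]
ee_rot: [3.141, 0.001, -0.19]
force: [-0.3, 0.3, -0.4]
width: 0.0005
gripper_force: 0.0
```

```bash
python3 -m creep '{"translation": [[0,0,-2],[0,0,-2],[0,0,-2],[0,0,0]], "spin": [0,0,0,0], "gripper": [0,0,0,0]}'
```

```text
t: 6.35
eef_pos: [0.7137, 0.2035, 0.1029]
ee_rot: [-3.141, -0.001, -0.189]
force: [-3.7, -0.1, 6.6]
width: 0.0009
gripper_force: 3.4
```

Run:
```python
from look import *
import numpy as np
f=cams.grab_frame("scene"); im=f["img"][:,:,::-1]
a=cv2.resize(im[215:295,335:435],None,fx=7,fy=7,interpolation=cv2.INTER_CUBIC)
cv2.imwrite("pics/fing.png",a)
```

```text
(no output)
```

View pics/fing.png

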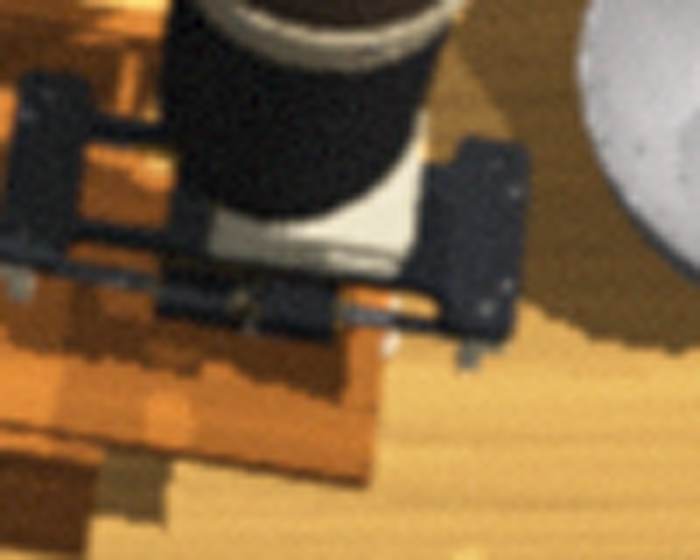

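The fingers touch the lid top (131.5 mm) at a reported z of about 103 mm, so the tip really ends about 28 mm higher than reported. I'll lift, back out past the lid end, and come in lower, at a reported z of about 92 mm.

```bash
python3 -m creep '{"translation": [[0,0,15],[0,0,10],[5,28,0],[5,28,0],[5,28,0],[5,28,0],[4,5,0],[0,0,0]], "spin": [0,0,0,0,0,0,0,0], "gripper": [0,0,0,0,0,0,0,0]}'
python3 -m creep '{"translation": [[0,0,-15],[0,0,-15],[0,0,-7],[0,0,0]], "spin": [0,0,0,0], "gripper": [0,0,0,0]}'
```

```text
t: 7.2
eef_pos: [0.7379, 0.3215, 0.1266]
ee_rot: [-3.141, -0.0, -0.189]
force: [0.2, 0.3, -0.6]
width: 0.0004
gripper_force: 0.0
t: 7.6
eef_pos: [0.7365, 0.319, 0.087]
ee_rot: [3.139, 0.003, -0.191]
force: [-0.4, -0.2, -0.3]
width: 0.0003
gripper_force: 0.0
```

```bash
python3 -m creep '{"translation": [[-2,-10,0],[-2,-10,0],[-1,-7,0],[-1,-7,0],[-1,-5,0],[-1,-5,0],[-1,-5,0],[-1,-5,0]], "spin": [0,0,0,0,0,0,0,0], "gripper": [0,0,0,0,0,0,0,0]}'
```

```text
t: 8.4
eef_pos: [0.728, 0.2669, 0.09]
ee_rot: [-3.14, -0.001, -0.189]
force: [1.0, 2.8, 1.8]
width: 0.0006
gripper_force: 1.5
```

```bash
python3 -m creep '{"translation": [[-2,-10,0],[-2,-10,0],[-2,-10,0],[-2,-10,0],[-2,-10,0],[-2,-10,0],[-1,-5,0],[0,0,0]], "spin": [0,0,0,0,0,0,0,0], "gripper": [0,0,0,0,0,0,0,0]}'
python3 - <<'E'
from look import *
for c in("scene","top"): cams.grab_frame(c); locate(c,["lid_end","ramekin"])
E
```

```text
t: 9.2
eef_pos: [0.7136, 0.1998, 0.0891]
ee_rot: [3.14, 0.002, -0.191]
force: [-0.3, -0.6, -0.9]
width: 0.0003
gripper_force: 0.0
scene lid_end []
scene ramekin [([0.679, 0.246, -0.0], 0.56)]
top lid_end [([0.715, 0.179, 0.124], 0.96)]
top ramekin [([0.683, 0.242, 0.003], 0.63)]
```

```bash
python3 -m creep '{"translation": [[-1,-5,0],[-1,-5,0],[0,-3,0],[-1,-2,0],[0,-2,0],[-1,-2,0],[0,0,0]], "spin": [0,0,0,0,0,0,0], "gripper": [0,0,0,0,0,0,0]}'
```

```text
t: 10.2
eef_pos: [0.7108, 0.1821, 0.0897]
ee_rot: [3.142, -0.0, -0.19]
force: [0.9, 1.4, -0.5]
width: 0.0004
gripper_force: 0.7
```

```bash
python3 -m creep '{"translation": [[0,-2,0],[0,-2,0],[0,-2,0],[0,-2,0],[0,0,0]], "spin": [0,0,0,0,0], "gripper": [0,0,0,0,0]}'
```

```text
t: 10.7
eef_pos: [0.7109, 0.1815, 0.09]
ee_rot: [-3.133, -0.001, -0.188]
force: [-3.8, 24.4, -0.5]
width: 0.0003
gripper_force: 11.6
```

The force rose to 24 N with no motion, so the lid is home. I'll retreat, rise, and cross to the front of the narrow drawer.

```bash
python3 -m creep '{"translation": [[2,10,0],[4,20,0],[0,0,30],[0,0,35],[0,0,35],[-30,-15,10],[-35,-30,0],[-35,-30,0]], "spin": [0,0,0,0,0,0,0,0], "gripper": [0,0,0,0,0,0,0,0]}'
python3 -m creep '{"translation": [[-35,-30,0],[-35,-30,0],[-35,-30,0],[-35,-30,0],[-30,-30,0],[-10,-15,0],[0,0,0],[0,0,0]], "spin": [0,0,0,0,0,0,0,0], "gripper": [0,0,0,0,0,0,0,0]}'
python3 - <<'E'
from look import *
for c in("scene","top"): cams.grab_frame(c); locate(c,["lid_end","narrow_front","wide_front"])
E
```

```text
t: 11.5
eef_pos: [0.6159, 0.1289, 0.1997]
ee_rot: [3.141, -0.0, -0.189]
force: [0.7, 0.0, 0.1]
width: 0.0004
gripper_force: 0.0
t: 12.3
eef_pos: [0.4375, -0.0356, 0.2001]
ee_rot: [-3.142, -0.001, -0.191]
force: [0.0, 0.7, -0.1]
width: 0.0004
gripper_force: 0.0
scene lid_end [([0.705, 0.165, 0.12], 0.61)]
scene narrow_front [([0.488, -0.027, 0.045], 0.8), ([0.355, -0.118, -0.001], 0.73)]
scene wide_front [([0.537, 0.104, 0.044], 0.83), ([0.596, 0.472, -0.0], 0.35)]
top lid_end [([0.708, 0.163, 0.123], 0.56)]
top narrow_front []
top wide_front [([0.534, 0.104, 0.048], 0.96)]
```

```bash
python3 -m creep '{"translation": [[2,8,-25],[2,7,-30],[0,0,-30],[0,0,-30],[0,0,-25],[0,0,-15],[0,0,-5],[0,0,0]], "spin": [0,0,0,0,0,0,0,0], "gripper": [0,0,0,0,0,0,0,0]}'
python3 -m creep '{"translation": [[10,-2,0],[10,-2,0],[8,-1.5,0],[6,-1,0],[5,-1,0],[5,-1,0]], "spin": [0,0,0,0,0,0], "gripper": [0,0,0,0,0,0]}'
```

```text
t: 13.5
eef_pos: [0.4405, -0.0206, 0.0392]
ee_rot: [3.141, 0.001, -0.19]
force: [-0.2, -0.4, 0.6]
width: 0.0004
gripper_force: 0.0
t: 14.1
eef_pos: [0.4844, -0.0292, 0.0394]
ee_rot: [3.141, 0.001, -0.19]
force: [-2.5, 1.3, 1.7]
width: 0.0004
gripper_force: 1.5
```

Contact at about 2.8 N, as friction predicts. I'll continue to the stop near x ≈ 0.54.

```bash
python3 -m creep '{"translation": [[8,-1.5,0],[10,-2,0],[10,-2,0],[10,-2,0],[5,-1,0],[4,-1,0],[3,-0.5,0],[0,0,0]], "spin": [0,0,0,0,0,0,0,0], "gripper": [0,0,0,0,0,0,0,0]}'
python3 -m creep '{"translation": [[3,-0.5,0],[2,-0.5,0],[2,-0.5,0],[2,-0.5,0],[0,0,0]], "spin": [0,0,0,0,0], "gripper": [0,0,0,0,0]}'
```

```text
t: 14.9
eef_pos: [0.5353, -0.0391, 0.0396]
ee_rot: [-3.142, -0.001, -0.19]
force: [0.1, -0.4, 0.1]
width: 0.0003
gripper_force: 0.0
t: 15.4
eef_pos: [0.5392, -0.0406, 0.039]
ee_rot: [3.141, 0.007, -0.191]
force: [-17.5, 10.4, 12.3]
width: 0.0002
gripper_force: 9.3
```

```bash
python3 -m creep '{"translation": [[-15,3,0],[-30,6,0],[-30,6,0],[0,30,0],[2,35,0],[8,35,0],[10,35,0],[5,0,0]], "spin": [0,0,0,0,0,0,0,0], "gripper": [0,0,0,0,0,0,0,0]}'
python3 -m creep '{"translation": [[5,0,0],[8,-1.5,0],[10,-2,0],[8,-1.5,0],[5,-1,0],[5,-1,0],[5,-1,0]], "spin": [0,0,0,0,0,0,0], "gripper": [0,0,0,0,0,0,0]}'
```

```text
t: 16.2
eef_pos: [0.4961, 0.1129, 0.0404]
ee_rot: [-3.14, -0.003, -0.186]
force: [0.6, 0.0, -0.0]
width: 0.0005
gripper_force: 0.0
t: 16.9
eef_pos: [0.5394, 0.1003, 0.0394]
ee_rot: [3.141, 0.001, -0.19]
force: [-3.1, -0.1, 2.6]
width: 0.0002
gripper_force: 1.4
```

```bash
python3 -m creep '{"translation": [[6,-1,0],[6,-1,0],[5,-1,0],[4,-1,0],[2,-0.5,0],[2,-0.5,0],[0,0,0]], "spin": [0,0,0,0,0,0,0], "gripper": [0,0,0,0,0,0,0]}'
python3 -m creep '{"translation": [[2,-0.5,0],[2,-0.5,0],[2,-0.5,0],[0,0,0]], "spin": [0,0,0,0], "gripper": [0,0,0,0]}'
```

```text
t: 17.6
eef_pos: [0.565, 0.0962, 0.0395]
ee_rot: [-3.141, -0.0, -0.19]
force: [-1.7, -0.3, -1.0]
width: 0.0005
gripper_force: 0.8
t: 18.0
eef_pos: [0.5657, 0.0958, 0.0396]
ee_rot: [3.141, 0.007, -0.19]
force: [-24.7, 13.8, 16.2]
width: 0.0002
gripper_force: 14.0
```

The wide drawer has hit its stop at x = 0.566, as predicted. I'll retreat and verify.

```bash
python3 -m creep '{"translation": [[-10,2,0],[-30,6,0],[-35,7,0],[-20,4,20],[0,0,40],[0,0,40],[-20,20,40],[0,0,0]], "spin": [0,0,0,0,0,0,0,0], "gripper": [0,0,0,0,0,0,0,0]}'
python3 -m creep '{"translation": [[0,40,0],[0,40,0],[0,40,0],[0,40,0],[0,20,0],[0,0,0],[0,0,0]], "spin": [0,0,0,0,0,0,0], "gripper": [0,0,0,0,0,0,0]}'
python3 - <<'E'
from look import *
import numpy as np
a=pic("scene","send")["img"]; locate("scene",["wide_front","narrow_front","lid_end","bowl","mug","ramekin","brush","tongs","jar"])
b=pic("top","tend")["img"]; locate("top",["wide_front","narrow_front","lid_end","bowl","mug","ramekin","brush","tongs","jar"])
crop=lambda i,u,v:cv2.resize(i[v:v+150,u:u+195,::-1],None,fx=2,fy=2,interpolation=cv2.INTER_CUBIC)
cv2.imwrite("pics/end.png",np.hstack([crop(a,220,150),crop(b,220,90)]))
E
```

```text
t: 18.8
eef_pos: [0.4585, 0.1366, 0.1862]
ee_rot: [-3.133, -0.01, -0.188]
force: [1.6, -0.0, -0.0]
width: 0.0007
gripper_force: 0.0
t: 19.5
eef_pos: [0.4557, 0.3136, 0.1794]
ee_rot: [3.142, -0.0, -0.189]
force: [-1.3, -0.6, -0.6]
width: 0.0003
gripper_force: 0.0
scene wide_front [([0.705, 0.165, 0.123], 0.5)]
scene narrow_front [([0.68, 0.243, 0.0], 0.54)]
scene lid_end [([0.704, 0.166, 0.121], 0.9)]
scene bowl [([0.597, 0.471, 0.001], 0.87)]
scene mug [([0.534, -0.18, 0.002], 0.81)]
scene ramekin [([0.679, 0.243, -0.001], 0.85)]
scene brush [([0.365, 0.066, -0.003], 0.81)]
scene tongs [([0.357, -0.12, -0.001], 0.57)]
scene jar [([0.342, 0.299, 0.002], 0.95), ([0.356, -0.121, -0.001], 0.48)]
top wide_front [([0.577, 0.094, 0.048], 0.85)]
top narrow_front [([0.552, -0.042, 0.045], 0.55)]
top lid_end [([0.71, 0.164, 0.126], 0.82), ([0.682, 0.244, -0.002], 0.22)]
top bowl [([0.6, 0.468, -0.001], 0.88)]
top mug [([0.536, -0.182, -0.004], 0.89)]
top ramekin [([0.683, 0.243, 0.004], 0.91)]
top brush [([0.366, 0.063, -0.001], 0.88)]
top tongs []
top jar [([0.338, 0.305, -0.001], 0.9), ([0.708, 0.164, 0.125], 0.34)]
```

View pics/end.png

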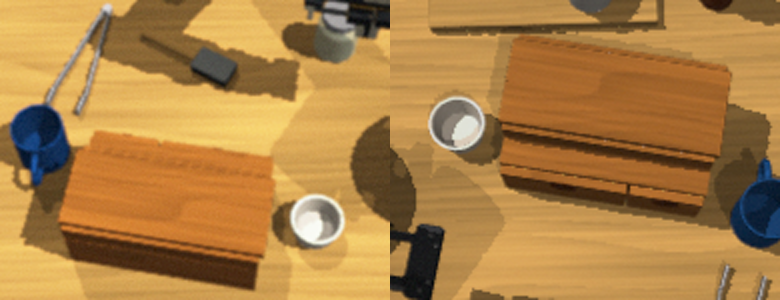

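The pictures show the lid shut and both drawer fronts flush at the crop's (560,185) and (665,195). The bystanders have not moved and the gripper is clear, so I'll hand the job in.

```bash
python3 -c "
from station import arm; print(arm.job_done())"
```

```text
the job is handed in; nothing more can be done
None
```

I pushed both drawers and the lid to their stops and handed the job in at about 20 s; the last pictures show all three closed, the bystanders unmoved and the gripper clear, but no verdict came back. On a failed first try at the lid, I also pressed its top with about 7 N.

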